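# Hold a magnifier over a pump spindle in its rest

### The job

Swing the hinged strap of the shaft rest down over the pump spindle until its slotted end lies fully home over the staple. Then pick up the hand magnifier by its handle and, as my third hand, hold it level and still with the lens centred over the groove turned in the spindle and its rim at the height of the surface gauge's pointer, which I have set where the view is sharp; finish while holding it there. The magnifier must not touch or lean on the spindle, the rest or the gauge, and do not knock the spindle, the gauge or the other things on the bench out of place.

Things in the scene. Friction and masses are not known exactly. Their poses are not given: they have to be found in the camera images.
- cradle: shaft rest, fixed on the bench: grey base plate 130 (x) x 110 (y) x 12 mm, with two V-rests at y = -42 and 42 mm that carry the spindle along the rest's y axis, the spindle's axis 58 mm above the bench. Origin: middle of the underside. Its x axis points from the catch (x = -48 mm) to the strap's hinge (x = 48 mm), away from the robot give or take 0.3 rad
- strap (a joint): hinge of the steel strap, rad: 0 = closed, flat over the spindle, slot over the staple (its stop); 1.57 = straight up; starts between 1.1 and 1.75, upper stop 1.9. A stiff hinge (0.09 N m of friction): it stays where left and must be pushed right down. Strap 26 mm wide, 4 mm thick, 139 mm long from the hinge axis; closed, the top of its flat parts is 64 mm, of its arch 80 mm above the bench
- strap_tab (a point): middle of the strap's outer face (upper when closed), 125 mm from the hinge axis, beyond slot and staple; moves with the strap. Its x axis points along the strap to the hinge, y along the hinge axis, z out of the outer face. From 112 to 130 mm from the hinge axis the strap is flat and free for a finger; its last 9 mm is a tab bent up 8 mm
- staple (a point): top of the wire staple on the catch post of the rest, 81 mm above the bench: 22 mm long (the rest's x), 6 mm wide, on a post 30 x 26 mm, 59 mm high. Closed, the strap's slot lies around it; the staple ends 107 mm from the hinge axis
- strap_hinge (a point): point on the hinge axis of the strap, mid-width, fixed on the rest 62 mm above the bench; axes as the rest's: y is the hinge axis, closed the strap runs from here along -x
- spindle: steel pump spindle lying loose in the V-rests, 28 mm in diameter, 193 mm long, 0.75 kg; its axis is its own y axis, origin on the axis (58 mm above the bench). From y = -88 to -68 mm a threaded end 20 mm in diameter; near the other end the groove. It must stay where it is
- seat (a point): middle of the groove to be viewed, on the spindle's axis, at y = +75 mm of the spindle: a groove 16 mm wide turned down to 20 mm in diameter; its top surface is 10 mm above this point (68 mm above the bench)
- gauge: surface gauge standing loose on the bench, beyond the groove as seen from the robot: cast base 70 x 60 x 24 mm, upright rod 10 mm in diameter to 190 mm above the bench, and a thin level pointer needle, 6 mm thick, that reaches 100 mm from the rod along the gauge's -x axis towards the groove. 1.4 kg; origin: middle of the underside. It must stay where it is
- pointer_tip (a point): tip of the surface gauge's needle: its height above the bench (130 to 160 mm, differs each time) is the height for the middle of the lens rim. The tip lies about 45 to 85 mm to the side of the groove's middle, beyond the magnifier's rim (31 mm radius)
- loupe: the hand magnifier as a whole, loose, 0.10 kg, lying flat on the bench: round aluminium rim 62 mm in diameter and 14 mm deep with a glass lens, and a straight black handle. Origin: on the lens axis at the underside; the handle runs along its -x axis, z is the lens axis (up). It starts left or right of the rest with the handle towards the robot, give or take 0.4 rad
- lens (a point): centre of the magnifier's lens and rim, 7 mm above its underside; z is the lens axis
- loupe_grip (a point): centre of the magnifier's handle, where to grasp it: 80 mm from the lens centre along -x, 8 mm above the underside. The handle is 16 mm wide (y), 16 mm high and runs from 42 to 132 mm from the lens centre; the magnifier balances about 53 mm from the lens centre
- mug: white enamel mug, 80 mm in diameter, 85 mm high with a handle, origin under its middle; it stands on the other side of the rest from the magnifier; leave alone
- bearing: spare ball bearing ring, 52 mm in diameter, 15 mm high, lying flat, origin under its middle; leave alone
- tin: small metal tin, 64 mm in diameter, 60 mm high, origin under its middle; leave alone
- screwdriver: screwdriver 200 mm long lying on the bench, along its own x axis; leave alone
There are look-alikes about, which are no part of the job. There is more than one size of the loupe; the job needs the middle-sized. What is shaped like the cradle but purple is not meant.

How it is judged:
On the way, in this order (a step that is already met when the one before it is completed fails the run):
1. the strap is swung home over the staple while the magnifier still lies on the bench (value of joint strap below 0.05 rad and height (world z) of lens below 0.02 m), for 0.2 s.
2. the magnifier is held level over the groove at the pointer's height (value of joint strap below 0.05 rad and horizontal distance between lens and seat below 0.012 m and z of lens in the frame of pointer_tip between -0.0075 and 0.0075 m and angle between lens's own z axis and vertical below 0.12 rad and contact force between the fingers and loupe above 1 N and contact force between loupe and gauge below 0.3 N and contact force between loupe and spindle below 0.3 N and contact force between loupe and cradle below 0.3 N and linear speed of loupe below 0.02 m/s), for 0.5 s.
At the end, for the whole second after the job is handed in: Strap within 0.05 rad of closed; magnifier held by the fingers alone, still (under 20 mm/s), level within 0.12 rad, lens centre within 12 mm sideways of the groove's middle and 7.5 mm of the pointer's height, touching neither spindle, rest nor gauge; spindle and pointer moved under 12 mm (all of step 2 and distance of each of seat, pointer_tip from where it was at the start of the episode below 0.012 m); the arm keeps its last pose, push and grip.
It fails at once if the spindle or the surface gauge is knocked more than 15 mm out of place (distance of any of seat, pointer_tip from where it was at the start of the episode above 0.015 m).
It fails at once if the magnifier is knocked against the spindle, the rest or the gauge (over 3 N) (contact force between loupe and spindle above 3 N or contact force between loupe and cradle above 3 N or contact force between loupe and gauge above 3 N).
It fails at once if a bystander is moved more than 30 mm (distance of any of mug, bearing, tin, screwdriver from where it was at the start of the episode above 0.03 m).
It also fails if it takes over 61 s, if anything falls off the work surface, if the arm or the gripper's body presses on something with over 40 N, if the wrist force passes 120 N, or if a joint passes its speed limit or range.

### The arm

A 7-joint arm with a two-finger parallel gripper is mounted at the origin on the work surface. World frame = base frame: x ahead of the robot, y to its left, z up, the work surface at z = 0. Lengths are in m, angles in rad, forces in N, time in s.
With the tool pointing down it reaches from about 0.4 to 0.85 m from the base axis. Payload 10.4 kg.
Tool frame: the origin (TCP) lies on the front face of the gripper's body, between the roots of the fingers; the fingertips stand 73 mm ahead of it and the grasp point (between the pads) lies 54 mm ahead of it; z points along the fingers, y is the line along which they close (so a half turn about z gives the same grasp; the last joint's range is limited). The gripper opens to 85 mm and grips with 20 to 120 N. Pads are 22 mm wide; open, the fingers measure 114 mm over their backs; the gripper's body (76 mm by 85 mm) begins 54 mm behind the grasp point. The pads swing forward as they close: fully open they stand 13 mm farther back than shut.
Start: joints at [-1.298, 0.332, -0.065, 1.46, 0.022, 1.35, -0.088], TCP at [0.182, 0.598, 0.304] pointing down, gripper open.
Joint ranges: [-2.6, 2.6], [-0.5, 2.12], [-1.47, 1.34], [0.16, 2.42], [-1.27, 4.41], [0.06, 2.06], [-2.6, 2.6]. Speed limits (rad/s): [2.22, 2.22, 2.79, 2.79, 3.14, 3.14, 3.14].

### API

Orientations are given as a unit quaternion [x, y, z, w].
In Python, from workcell import manip gives the robot as it stands.
- The arm moves only by the shell command python3 -m jog 'ROWS' [FORCE]. ROWS is JSON, a list of rows, each an object with "grip": the gripper command: -1 is fully open, 1 is shut, values between are in proportion; "slide": the shift along the tool's x, y, z in cm, a list of three; "yaw": the turn about the tool's z in rad. A call has 1 to 8 rows; each row shifts and turns the commanded pose from where the row before left it, along the tool's axes as they then stand; what a row does not reach is not made up. A row lasts 1/10 s, in which the tool goes at most 50 mm and 8.59 degrees, less where a joint would pass 70% of its speed; a pose out of reach is approached as far as the arm can. A call with a gripper value outside its range is refused whole. The fingers move at their own pace and stop on an object; FORCE is the grip in N (left out, the last holds). Time passes only in rows, so rows that do not move let the fingers close. It gives the time, the measured TCP pose, the force, the opening and the grip force at its end, in the units of the state.
- manip.get_obs(): the state, without advancing time (a new reading comes with each control period).
- manip.camera(name): name is "side" or "top" or "wrist"; returns the picture (480x640x3 uint8, blue, green, red); there is no depth.
- manip.calibration(name): a dict with "vfov" (degrees; the focal length in pixels is half the picture's height over the tangent of half this angle, whatever the lens; pixels are square), "cx", "cy" (the principal point, pixels), "k1" (the pictures are not rectified: a ray, as slopes to the right and down, at radius r is drawn at 1 + k1 r^2 times it, then the intrinsics apply), "camera_from_world" (4x4, takes a point from world to camera coordinates). Camera axes: x right, y down, z forward; pixel columns grow to the right and rows downward; lengths in m; the calibration is good to about 2 mm. A picture is of the moment at which its call begins: read the wrist's pose just before it. calibration takes no time and is no camera call; for the wrist camera it gives the pose at the moment of the call.
- manip.hand_in(): hands the job in; it is judged then, once.
Trained networks look in the newest picture that a camera, given by its name, has taken for a name from the list of things; names that differ only in an ending like _2 or _b are one class to them, and where a whole thing is asked for, a point or a joint stands for the part that bears it (a point fixed in the world has none). Each returns a list of dicts, best first, with "conf" (0 to 1); they miss things now and then, are a little off and sometimes report something else, mostly with a low value. They report only what shows in the picture. A call takes as long as a camera call. They do not tell look-alikes from the thing itself.
- manip.masks_of(thing, camera): "region" (480x640 bool, what is visible of it) and "centre" ([column, row] in pixels, amid what is visible of it).
The state is a dict: "clock": time; "joint_pos": joint angles; "joint_velocities": joint speeds; "tau": joint torques, N m; "position": TCP position; "ee_rot": TCP orientation; "ft_force": force on the tool from outside, world axes, zero at the start; "torque": the same for the moment, N m; "grip_width": opening from 0.0 (shut) to 1.0 (fully open); "grasp_force": force on a finger pad.
Only numpy, scipy, OpenCV 4.12 (cv2) and the standard library are available. Lean on these libraries where they do the work, as an engineer would, in place of code of your own. Each camera call takes 0.05 s, during which the arm holds its last target. There are 200 camera calls.

## Working session

There is one attempt and no reset: what is moved stays moved. The work goes in short steps, Python scripts to look and compute and a shell command to move; the robot and the scene stay as the last step left them, time stands still between calls to the robot, and variables do not carry over. Pictures are saved under pics/ and viewed, at most 12 in all, crops included, and the job is handed in when it is done.

```bash
mkdir -p pics; ls; python3 - <<'E'
from workcell import manip
import cv2,json
o=manip.get_obs(); print({k:(v if not hasattr(v,'tolist') else v.tolist()) for k,v in o.items()})
for c in ("top","side"):
    im=manip.camera(c); cv2.imwrite(f"pics/{c}0.png",im)
    k=manip.calibration(c); print(c,k)
    for t in ("loupe","cradle","spindle","gauge","pointer_tip","seat","strap_tab","staple","strap_hinge","mug","bearing","tin","screwdriver"):
        try: print(t,[(round(float(d["conf"]),2),[round(float(x)) for x in d["centre"]],int(d["region"].sum())) for d in manip.masks_of(t,c)])
        except Exception as e: print(t,e)
print(manip.get_obs()["clock"])
E
```

```text
pics
{'clock': 0.0, 'joint_pos': [-1.297589046265008, 0.33285272591103027, -0.06470710548467502, 1.4609625408353228, 0.021587391482660288, 1.349904744164423, -0.088506467669182], 'joint_velocities': [-0.0002646429020710768, 0.000636273143111886, 0.0003809837378164837, 5.287136795157786e-05, -0.00014635048696372906, 2.42503565903664e-05, -0.0002524256197888145], 'tau': [0.0005875453825865407, -62.54470109939575, 0.049404725432395935, -39.15965437889099, 0.016237248200923204, 0.01012678403640166, -4.3969129137622076e-05], 'position': [0.182106667993023, 0.5975853008835539, 0.3031176994181327], 'ee_rot': [0.14735559400685067, 0.9890833210635416, -0.0007118047052737271, -7.901180184945464e-05], 'ft_force': [0.34810337798438495, -0.597768282847896, -0.8576773691193248], 'torque': [0.008755792539337927, -0.036965886146128155, 0.05006269157627415], 'grasp_force': 0.0, 'grip_width': 1.0018072499961794}
top {'vfov': 56.628061815787305, 'cx': 324.9276477728439, 'cy': 233.5035181108073, 'k1': -0.08265324944005442, 'camera_from_world': array([[ 0.02330718, -0.99957729, -0.01737878,  0.04289764],
[... 1316 characters left out ...]
01), (0.73, [364, 202], 255), (0.57, [356, 260], 1665)]
cradle [(0.9, [354, 262], 1589), (0.74, [323, 318], 2667), (0.68, [400, 362], 1914)]
spindle [(0.84, [358, 248], 633), (0.21, [355, 258], 1826)]
gauge [(0.69, [402, 224], 748)]
pointer_tip [(0.64, [401, 194], 153), (0.44, [427, 296], 492), (0.39, [372, 227], 224)]
seat [(0.83, [356, 250], 646)]
strap_tab [(0.91, [316, 308], 529), (0.48, [371, 226], 249)]
staple [(0.64, [321, 317], 2646), (0.57, [359, 263], 1833)]
strap_hinge [(0.86, [319, 320], 2691), (0.63, [355, 258], 1877)]
mug [(0.62, [402, 362], 1752)]
bearing [(0.81, [450, 347], 347)]
tin [(0.89, [348, 165], 487)]
screwdriver [(0.71, [426, 298], 477), (0.27, [354, 262], 1745)]
1.4
```

View pics/top0.png

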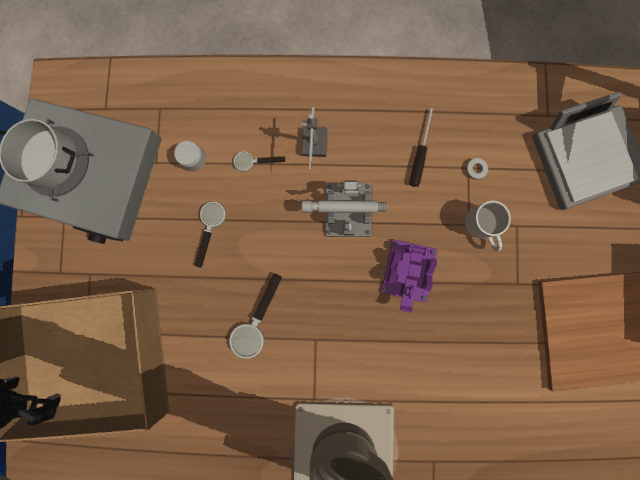

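View pics/side0.png

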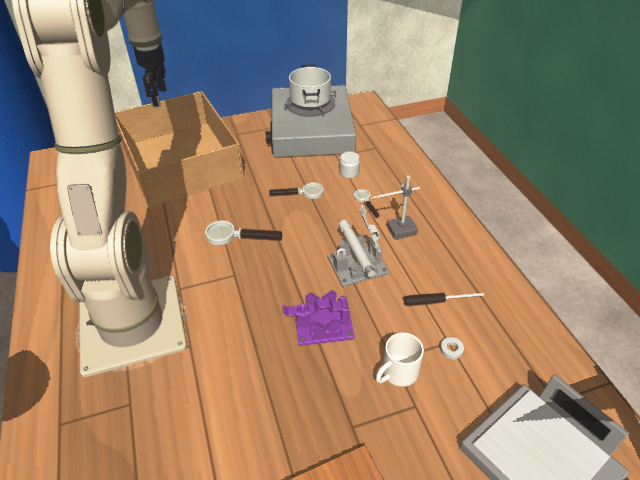

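```bash
cat > h.py <<'E'
from workcell import manip
import numpy as np, cv2
def cal(c):
    k=manip.calibration(c); f=240/np.tan(np.radians(k["vfov"])/2)
    return f,k["cx"],k["cy"],k["k1"],np.array(k["camera_from_world"])
def ray(K,uv):
    f,cx,cy,k1,T=K; d=np.array([(uv[0]-cx)/f,(uv[1]-cy)/f]); s=d.copy()
    for _ in range(20): s=d/(1+k1*(s@s))
    R=T[:3,:3]; return -R.T@T[:3,3], R.T@np.r_[s,1]
def onz(K,uv,z):
    o,d=ray(K,uv); return o+d*(z-o[2])/d[2]
def proj(K,P):
    f,cx,cy,k1,T=K; p=T[:3,:3]@np.asarray(P,float)+T[:3,3]; s=p[:2]/p[2]; s=s*(1+k1*(s@s)); return np.array([cx+f*s[0],cy+f*s[1]])
def tri(obs):
    A=np.zeros((3,3));b=np.zeros(3);L=[]
    for K,uv in obs:
        o,d=ray(K,uv); d=d/np.linalg.norm(d); M=np.eye(3)-np.outer(d,d); A+=M;b+=M@o; L.append((M,o))
    P=np.linalg.solve(A,b); return P,[round(float(np.linalg.norm(M@(P-o))*1000),1) for M,o in L]
def crop(im,u,v,w,h,s,step=10):
    c=cv2.resize(im[v:v+h,u:u+w],None,fx=s,fy=s,interpolation=cv2.INTER_CUBIC)
    for x in range(-(-u//step)*step,u+w,step):
        cv2.line(c,(int((x-u)*s),0),(int((x-u)*s),6),(0,255,255),1); cv2.putText(c,str(x),(int((x-u)*s)+1,14),0,.32,(0,255,255),1)
    for y in range(-(-v//step)*step,v+h,step):
        cv2.line(c,(0,int((y-v)*s)),(6,int((y-v)*s)),(0,255,255),1); cv2.putText(c,str(y),(8,int((y-v)*s)+4),0,.32,(0,255,255),1)
    return c
E
python3 - <<'E'
from h import *
t=cv2.imread("pics/top0.png"); s=cv2.imread("pics/side0.png")
a=crop(t,295,95,100,150,4); b=crop(s,322,165,105,125,3.6); l=crop(t,182,190,60,88,3)
out=np.zeros((600,800,3),np.uint8); out[:600,:400]=a; out[:b.shape[0],402:402+b.shape[1]]=b[:,:398]
l=crop(t,185,195,100,37,3); out[455:455+111,402:702]=l
cv2.imwrite("pics/c1.png",out)
K=cal("top")
for uv in [(212,215),(200,264),(207,240),(243,160),(247,341)]: print(uv,onz(K,uv,.008).round(3))
for uv in [(488,222),(477,168),(188,155),(422,150)]: print(uv,onz(K,uv,.03).round(3))
for c in ("top","side"):
    manip.camera(c)
    for d in manip.masks_of("loupe",c):
        m=d["region"].astype(np.uint8); (x,y),r=cv2.minEnclosingCircle(cv2.findNonZero(m)); 
        ys,xs=np.nonzero(m); P=np.array([onz(cal(c),(u,v),.008)[:2] for u,v in zip(xs,ys)])
        w,V=np.linalg.eigh(np.cov(P.T)); q=(P-P.mean(0))@V[:,1]; print(c,d["conf"],P.mean(0).round(3),V[:,1].round(3),"len",np.ptp(q).round(3))
E
```

```text
(212, 215) [0.555 0.331 0.008]
(200, 264) [0.435 0.355 0.008]
(207, 240) [0.494 0.34  0.008]
(243, 160) [0.693 0.26  0.008]
(247, 341) [0.256 0.234 0.008]
(488, 222) [ 0.55  -0.331  0.03 ]
(477, 168) [ 0.679 -0.306  0.03 ]
(188, 155) [0.698 0.391 0.03 ]
(422, 150) [ 0.72  -0.174  0.03 ]
top 0.92 [0.692 0.246] [-0.048  0.999] len 0.121
top 0.87 [0.529 0.336] [-0.971  0.241] len 0.165
top 0.63 [0.289 0.221] [-0.91   0.414] len 0.215
top 0.61 [ 0.684 -0.311] [-0.747  0.665] len 0.054
side 0.83 [0.52  0.338] [-0.969  0.247] len 0.164
side 0.8 [0.3   0.218] [-0.912  0.41 ] len 0.216
side 0.79 [0.691 0.23 ] [-0.06   0.998] len 0.133
```

View pics/c1.png

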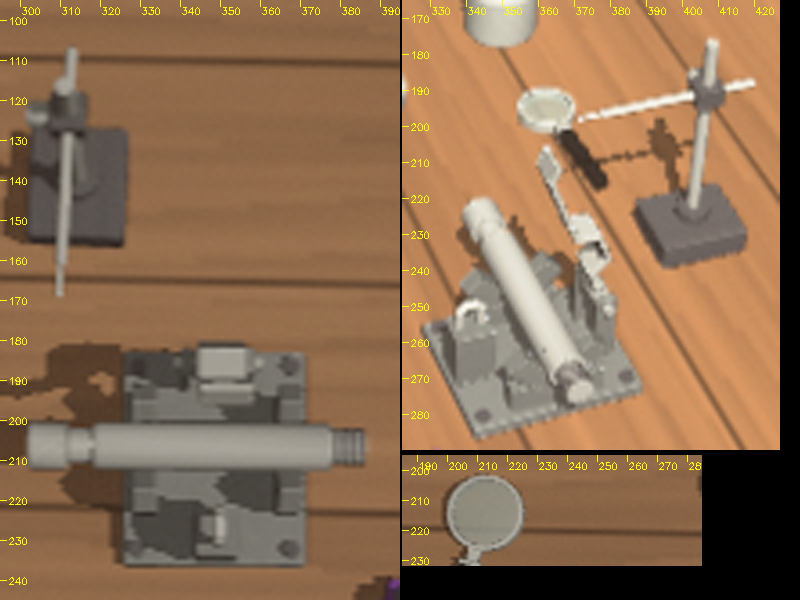

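```bash
python3 - <<'E'
from h import *
T,S=cal("top"),cal("side")
pts=[(325.9,183),(371,183),(325.9,236),(371,236)]
C=[onz(T,p,.012) for p in pts]; print("corners",[c.round(3)[:2] for c in C]); m=sum(C)/4; 
ex=(C[0]+C[1]-C[2]-C[3])/2; ey=(C[0]+C[2]-C[1]-C[3])/2; print("centre",m.round(4),"len",np.linalg.norm(ex),np.linalg.norm(ey),"yaw",np.arctan2(ex[1],ex[0]),np.arctan2(-ey[0],ey[1]))
a,b=onz(T,(304,206.3),.058),onz(T,(386,207),.058); print("spindle ends",a.round(3),b.round(3), np.linalg.norm(a-b))
print("groove top",onz(T,(320.3,206.3),.058).round(4),"side",onz(S,(346.5,230),.068).round(4))
print("tip",tri([(T,(309.5,168.5)),(S,(372,197.8))]))
yaw=np.arctan2(ex[1],ex[0]); X=np.array([np.cos(yaw),np.sin(yaw),0]); h=m*[1,1,0]+X*.048+[0,0,.062]; print("hinge",h.round(4))
for th in np.arange(1.1,1.8,.1):
    Q=h+.139*(-X*np.cos(th)+[0,0,np.sin(th)])+.006*(X*np.sin(th)+[0,0,np.cos(th)]); print(round(th,2),Q.round(3),proj(T,Q).round(1),proj(S,Q).round(1))
E
```

```text
corners [array([0.638, 0.055]), array([ 0.64 , -0.054]), array([0.51 , 0.052]), array([ 0.512, -0.055])]
centre [ 5.75e-01 -4.00e-04  1.20e-02] len 0.12854629562427966 0.10836681241921602 yaw 0.01823608079188443 0.021312243523302073
spindle ends [0.573 0.104 0.058] [ 0.576 -0.085  0.058] 0.1886586069271258
groove top [0.5741 0.066  0.058 ] side [0.5708 0.0709 0.068 ]
tip (array([0.64377792, 0.08777027, 0.14423857]), [1.8, 1.8])
hinge [6.23e-01 5.00e-04 6.20e-02]
1.1 [ 0.565 -0.001  0.189] [351.5 201.7] [355.8 213.1]
1.2 [ 0.578 -0.     0.194] [351.6 194.9] [360.9 210.2]
1.3 [ 0.592 -0.     0.198] [351.7 187.9] [366.2 207.7]
1.4 [0.605 0.    0.2  ] [351.8 180.9] [371.5 205.7]
1.5 [0.619 0.    0.201] [351.8 173.9] [376.9 204. ]
1.6 [0.633 0.001 0.201] [351.8 167.1] [382.2 202.8]
1.7 [0.647 0.001 0.199] [351.7 160.6] [387.4 202.1]
```

Look-alikes: magnifiers at top-picture pixels (212,215) middle, length 163 mm, handle towards the robot; (247,341) large; (243,160) small. The grey rest is at (349,210) and the purple one at (410,273). I choose the grey rest and the magnifier at (212,215); the crop confirms both. The strap stands at about 1.28 rad, with its tip near (0.59, 0, 0.20).

```bash
python3 -m jog '[{"grip":1,"slide":[0,0,0],"yaw":-0.14},{"grip":1,"slide":[0,0,0],"yaw":-0.14}]' 30
```

```text
clock: 1.8
position: [0.1821, 0.5979, 0.3039]
ee_rot: [0.005, 1.0, 0.0, 0.0]
ft_force: [0.4, 0.4, -0.3]
grip_width: 0.693
grasp_force: 0.0
```

```bash
python3 -m jog '[{"grip":1,"slide":[-3.1,-3.7,0],"yaw":0},{"grip":1,"slide":[-3.1,-3.7,0],"yaw":0},{"grip":1,"slide":[-3.1,-3.7,0],"yaw":0},{"grip":1,"slide":[-3.1,-3.7,0],"yaw":0},{"grip":1,"slide":[-3.1,-3.7,0],"yaw":0},{"grip":1,"slide":[-3.1,-3.7,0],"yaw":0},{"grip":1,"slide":[-3.1,-3.7,0],"yaw":0},{"grip":1,"slide":[-3.1,-3.7,0],"yaw":0}]'
```

```text
clock: 2.6
position: [0.4264, 0.2962, 0.3042]
ee_rot: [0.008, 1.0, 0.0, 0.0]
ft_force: [0.2, 0.7, 0.1]
grip_width: 0.0
grasp_force: 0.0
```

```bash
python3 -m jog '[{"grip":1,"slide":[-3.2,-3.7,0],"yaw":0},{"grip":1,"slide":[-3.2,-3.7,0],"yaw":0},{"grip":1,"slide":[-3.2,-3.7,0],"yaw":0},{"grip":1,"slide":[-3.2,-3.7,0],"yaw":0},{"grip":1,"slide":[-3.2,-3.7,0],"yaw":0},{"grip":1,"slide":[-3.2,-3.7,0],"yaw":0},{"grip":1,"slide":[-3.2,-3.7,0],"yaw":0},{"grip":1,"slide":[0,0,0],"yaw":0}]'; python3 - <<'E'
from h import *
K=cal("wrist"); np.save("K0.npy",np.array(K[:4])); im=manip.camera("wrist"); cv2.imwrite("pics/w0.png",im); print(manip.get_obs()["position"]); print(K)
for n,P in dict(seat=(.574,.074,.068),tip=(.644,.088,.144),staple=(.527,0,.081),Q=(.589,0,.197),hinge=(.623,0,.062),fingertip=manip.get_obs()["position"]-[0,0,.073]).items(): print(n,proj(K,P).round(0))
E
```

```text
clock: 3.4
position: [0.6475, 0.0281, 0.3031]
ee_rot: [0.012, 1.0, -0.002, 0.0]
ft_force: [-1.4, -0.1, -1.0]
grip_width: -0.007
grasp_force: 0.0
[0.64638143 0.03161812 0.30318147]
(np.float64(400.0518387129127), 316.12395011551706, 239.87505869197756, 0.02886375726731531, array([[ 0.02504274,  0.99967342, -0.00509121, -0.04277462],
       [ 0.9523601 , -0.02230845,  0.30415881, -0.65431227],
       [ 0.3039459 , -0.01246564, -0.95260774,  0.18341848],
       [ 0.        ,  0.        ,  0.        ,  1.        ]]))
seat [378. 118.]
tip [417. 241.]
staple [271.  47.]
Q [250. 163.]
hinge [281. 186.]
fingertip [326. 316.]
```

View pics/w0.png

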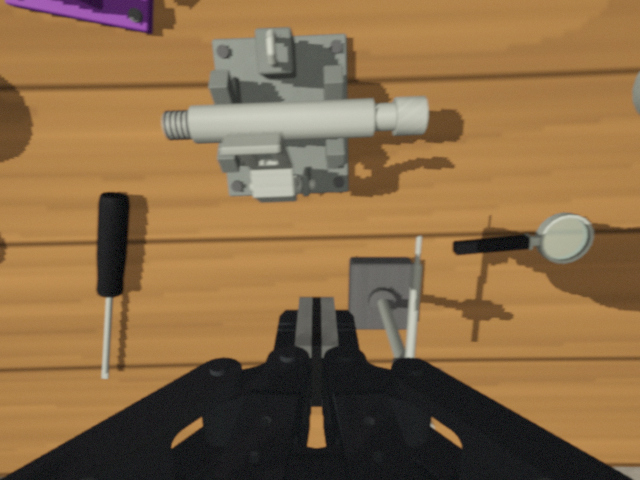

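The wrist picture shows the groove at (387,117), the pointer tip at (418,240), the staple at (271,48) and the strap's tip at about (250,144), so the strap angle is roughly 1.2. Now I move in behind the strap.

```bash
python3 -m jog '[{"grip":1,"slide":[0,-3.2,0],"yaw":0.02},{"grip":1,"slide":[0,0,4],"yaw":0},{"grip":1,"slide":[0,0,1.3],"yaw":0},{"grip":1,"slide":[0,0,0],"yaw":0},{"grip":1,"slide":[0,0,0],"yaw":0}]'; python3 - <<'E'
from h import *
manip.camera("wrist"); print(manip.get_obs()["position"])
K=cal("wrist"); im=manip.camera("wrist"); cv2.imwrite("pics/w1.png",im)
for n,P in dict(seat=(.574,.076,.068),tip=(.644,.088,.144),staple=(.527,0,.081)).items(): print(n,proj(K,P).round(0))
E
```

```text
clock: 3.95
position: [0.645, 0.005, 0.2518]
ee_rot: [0.017, 1.0, 0.0, 0.0]
ft_force: [-0.3, 0.2, 1.0]
grip_width: -0.001
grasp_force: 0.0
[0.64530456 0.00474175 0.25238336]
seat [429. 120.]
tip [489. 275.]
staple [300.  35.]
```

View pics/w1.png

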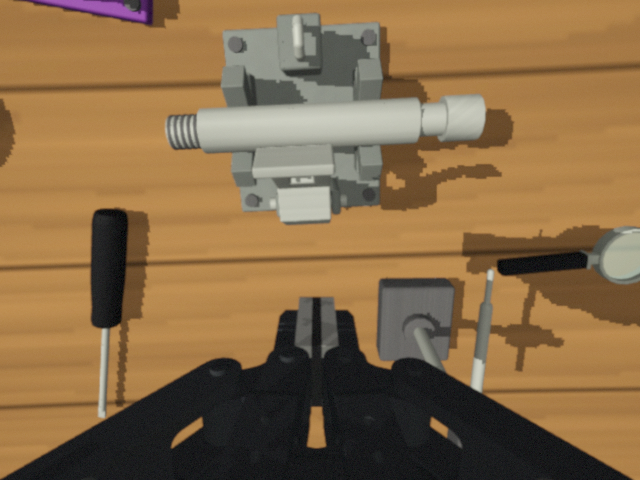

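```bash
python3 -m jog '[{"grip":1,"slide":[3,-0.3,0],"yaw":0},{"grip":1,"slide":[2.1,-0.2,0],"yaw":0},{"grip":1,"slide":[1.7,-0.1,0.9],"yaw":0},{"grip":1,"slide":[1.6,-0.1,1.0],"yaw":0},{"grip":1,"slide":[1.8,-0.1,1.6],"yaw":0},{"grip":1,"slide":[1.4,-0.1,2],"yaw":0},{"grip":1,"slide":[0,0,0],"yaw":0}]'; python3 - <<'E'
from h import *
manip.camera("side"); im=manip.camera("side"); cv2.imwrite("pics/s1.png",crop(im,300,150,140,130,4.5)); o=manip.get_obs(); print(o["position"],o["ft_force"])
K0=cal("wrist")
E
```

```text
clock: 4.75
position: [0.5269, -0.0011, 0.1951]
ee_rot: [0.018, 1.0, 0.0, -0.001]
ft_force: [-0.7, -0.2, 1.2]
grip_width: -0.006
grasp_force: 0.0
[ 0.52947941 -0.00102931  0.19727743] [0.09489568 0.14717165 1.12068967]
```

View pics/s1.png

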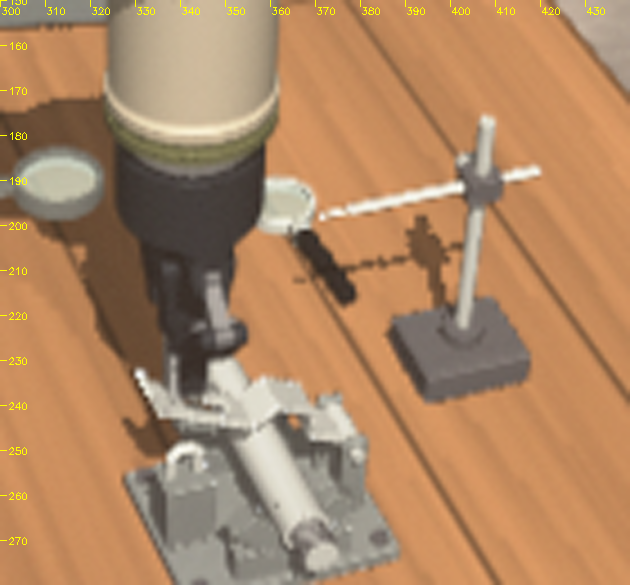

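The strap followed the finger to about 0.5 rad, with its tab tip at (331,233). Now I lift, step over the tab and press it down.

```bash
python3 -m jog '[{"grip":1,"slide":[0,0,-3.2],"yaw":0},{"grip":1,"slide":[3.5,0,0],"yaw":0},{"grip":1,"slide":[0,-0.1,1.5],"yaw":0},{"grip":1,"slide":[0.2,0,2],"yaw":0},{"grip":1,"slide":[0.2,0,2],"yaw":0},{"grip":1,"slide":[0.1,0,2],"yaw":0},{"grip":1,"slide":[0,0,1],"yaw":0},{"grip":1,"slide":[0,0,0],"yaw":0}]'
```

```text
clock: 5.65
position: [0.4897, -0.0008, 0.1442]
ee_rot: [0.018, 1.0, 0.0, 0.0]
ft_force: [-5.5, 0.2, 11.0]
grip_width: -0.0
grasp_force: 5.1
```

```bash
python3 -m jog '[{"grip":1,"slide":[0,0,0.2],"yaw":0},{"grip":1,"slide":[0,0,0],"yaw":0}]'; python3 -m jog '[{"grip":1,"slide":[0,0,-5],"yaw":0},{"grip":-1,"slide":[0,0,-5],"yaw":0},{"grip":-1,"slide":[5,0,-4],"yaw":0},{"grip":-1,"slide":[0,0,0],"yaw":0},{"grip":-1,"slide":[0,0,0],"yaw":0}]'; python3 - <<'E'
from h import *
K=cal("wrist"); im=manip.camera("wrist"); s=manip.camera("side")
cv2.imwrite("pics/w2.png",np.hstack([cv2.resize(im,(440,330)), crop(s,320,200,90,82,4)[:328].copy() if 0 else cv2.resize(crop(s,320,200,90,82,4),(360,330))]))
cv2.imwrite("pics/w2f.png",im)
for n,P in dict(seat=(.574,.076,.068),staple=(.527,0,.081),tabend=(.484,0,.072),tab_if_.2=(.489,0,.0995),loupe=(.555,.331,.008)).items(): print(n,proj(K,P).round(0), (proj(K,P)*440/640).round(0))
print(K[4].tolist())
E
```

```text
clock: 5.85
position: [0.4897, -0.0008, 0.1434]
ee_rot: [0.018, 1.0, 0.001, 0.0]
ft_force: [-11.0, -0.3, 22.8]
grip_width: 0.0
grasp_force: 11.3
clock: 6.35
position: [0.4504, 0.0006, 0.2742]
ee_rot: [0.018, 1.0, 0.001, 0.002]
ft_force: [1.4, -0.3, -0.9]
grip_width: 0.678
grasp_force: 0.0  File "<stdin>", line 5
    for n,P in dict(seat=(.574,.076,.068),staple=(.527,0,.081),tabend=(.484,0,.072),tab_if_.2=(.489,0,.0995),loupe=(.555,.331,.008)).items(): print(n,proj(K,P).round(0), (proj(K,P)*440/640).round(0))
                                                                                    ^^^^^^^^^
SyntaxError: invalid syntax. Perhaps you forgot a comma?
```

```bash
python3 - <<'E'
from h import *
manip.camera("wrist"); K=cal("wrist"); im=manip.camera("wrist"); s=manip.camera("side")
cv2.imwrite("pics/w2.png",np.hstack([cv2.resize(im,(440,330)), cv2.resize(crop(s,320,200,90,82,4),(360,330))]))
cv2.imwrite("pics/w2f.png",im)
for n,P in dict(seat=(.574,.076,.068),staple=(.527,0,.081),tabend=(.484,0,.072),tab02=(.489,0,.0995),loupe=(.555,.331,.008)).items(): print(n,proj(K,P).round(0), (proj(K,P)*440/640).round(0))
print(manip.get_obs()["position"])
E
```

```text
seat [415. 372.] [286. 256.]
staple [319. 332.] [219. 228.]
tabend [317. 274.] [218. 188.]
tab02 [317. 296.] [218. 204.]
loupe [684. 308.] [470. 211.]
[0.44993736 0.00049964 0.27135958]
```

View pics/w2.png

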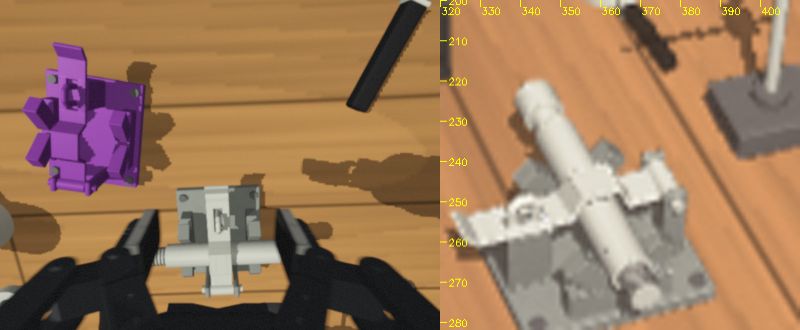

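The strap lies home: its tab end is at (218,188), where the closed strap should project, and the staple stands through the slot. Next is the magnifier.

```bash
python3 -m jog '[{"grip":-0.3,"slide":[0,0,0],"yaw":0.105},{"grip":-0.3,"slide":[0,0,0],"yaw":0.105},{"grip":-0.3,"slide":[0.9,4.8,0.5],"yaw":0},{"grip":-0.3,"slide":[0.9,4.8,0.5],"yaw":0},{"grip":-0.3,"slide":[0.9,4.8,0.5],"yaw":0},{"grip":-0.3,"slide":[0.9,4.8,0.5],"yaw":0},{"grip":-0.3,"slide":[0.9,4.8,0.5],"yaw":0},{"grip":-0.3,"slide":[0.9,4.8,0.5],"yaw":0}]'; python3 -m jog '[{"grip":-0.3,"slide":[0.4,5,0],"yaw":0},{"grip":-0.3,"slide":[0,0,0],"yaw":0},{"grip":-0.3,"slide":[0,0,0],"yaw":0}]'; python3 - <<'E'
from h import *
manip.camera("wrist"); K=cal("wrist"); im=manip.camera("wrist"); cv2.imwrite("pics/w3.png",im); o=manip.get_obs(); print(o["position"],o["ee_rot"])
g=cv2.cvtColor(im,cv2.COLOR_BGR2HSV)
for d in manip.masks_of("loupe","wrist"):
    m=d["region"]; ys,xs=np.nonzero(m); P=np.array([onz(K,(u,v),.012)[:2] for u,v in zip(xs,ys)])
    w,V=np.linalg.eigh(np.cov(P.T)); q=(P-P.mean(0))@V[:,1]; print(d["conf"],d["centre"],P.mean(0).round(3),V[:,1].round(3),"len",np.ptp(q).round(3))
for n,P in dict(lens=(.555,.331,.008),grip=(.477,.350,.008),end=(.427,.362,.008)).items(): print(n,proj(K,P).round(0))
E
```

```text
clock: 7.3
position: [0.4673, 0.2949, 0.2401]
ee_rot: [0.123, 0.992, -0.001, -0.001]
ft_force: [0.1, -0.5, 1.2]
grip_width: 0.647
grasp_force: 0.0
clock: 7.6
position: [0.4754, 0.3431, 0.2397]
ee_rot: [0.122, 0.993, -0.002, -0.001]
ft_force: [-0.3, -0.9, 0.8]
grip_width: 0.652
grasp_force: 0.0
[0.47602451 0.34100445 0.2409039 ] [ 1.23376424e-01  9.92359232e-01 -1.05859593e-03 -5.39507868e-04]
0.88 [323.3, 295.3] [0.524 0.337] [-0.972  0.236] len 0.165
0.74 [68.4, 99.1] [0.351 0.193] [-0.905  0.425] len 0.14
0.67 [290.1, 434.5] [0.669 0.268] [0.429 0.903] len 0.044
0.51 [14.2, 428.1] [0.598 0.031] [-0.41   0.912] len 0.069
lens [328. 310.]
grip [328. 218.]
end [328. 150.]
```

View pics/w3.png

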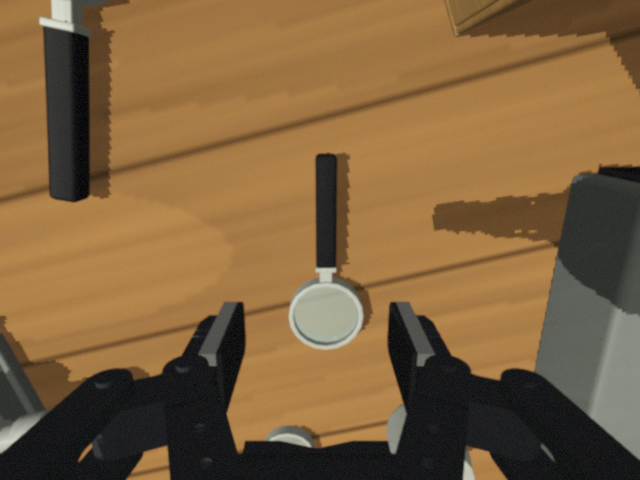

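Handle at (326,154)–(326,268), lens at (326,313), and the handle lies along the tool's x.

```bash
python3 - <<'E'
from h import *
from scipy.spatial.transform import Rotation as R
K=cal("wrist"); o=manip.get_obs(); p=o["position"]; q=R.from_quat(o["ee_rot"])
for n,uv,z in (("end",(326,154),.012),("front",(326,268),.012),("lens",(326,313),.012)):
    P=onz(K,uv,z); print(n,P.round(4),"tool cm",(q.inv().apply(P-p)*100).round(2))
E
```

```text
end [0.4295 0.3593 0.012 ] tool cm [ 4.97  0.69 22.94]
front [0.5169 0.3379 0.012 ] tool cm [-4.04  0.75 22.94]
lens [0.5561 0.3282 0.012 ] tool cm [-8.07  0.78 22.94]
```

```bash
python3 -m jog '[{"grip":-0.3,"slide":[-0.9,0.7,4],"yaw":0},{"grip":-0.3,"slide":[0,0,4],"yaw":0},{"grip":-0.3,"slide":[0,0,4],"yaw":0},{"grip":-0.3,"slide":[0,0,3],"yaw":0},{"grip":-0.3,"slide":[0,0,1.4],"yaw":0},{"grip":-0.3,"slide":[0,0,0],"yaw":0},{"grip":-0.3,"slide":[0,0,0],"yaw":0}]' 60
```

```text
clock: 8.45
position: [0.4868, 0.3469, 0.0796]
ee_rot: [0.123, 0.992, 0.001, 0.001]
ft_force: [-0.2, 0.0, 0.5]
grip_width: 0.653
grasp_force: 0.0
```

```bash
python3 -m jog '[{"grip":1,"slide":[0,0,0],"yaw":0},{"grip":1,"slide":[0,0,0],"yaw":0},{"grip":1,"slide":[0,0,0],"yaw":0},{"grip":1,"slide":[0,0,0],"yaw":0},{"grip":1,"slide":[0,0,0],"yaw":0}]' 60
```

```text
clock: 8.95
position: [0.4865, 0.3474, 0.0795]
ee_rot: [0.123, 0.992, 0.001, 0.001]
ft_force: [-0.6, -1.5, 6.3]
grip_width: 0.165
grasp_force: 59.4
```

```bash
python3 -m jog '[{"grip":1,"slide":[0,0,-1],"yaw":0},{"grip":1,"slide":[0,0,-4],"yaw":0},{"grip":1,"slide":[0,0,-5],"yaw":0},{"grip":1,"slide":[0,0,-5],"yaw":0},{"grip":1,"slide":[0,0,-5],"yaw":0},{"grip":1,"slide":[-0.7,-4,-1],"yaw":0},{"grip":1,"slide":[-0.7,-4,-1],"yaw":0},{"grip":1,"slide":[-0.7,-4,0],"yaw":0}]' 60;python3 -m jog '[{"grip":1,"slide":[0,0,0],"yaw":0},{"grip":1,"slide":[0,0,0],"yaw":0},{"grip":1,"slide":[0,0,0],"yaw":0}]'; python3 - <<'E'
from h import *
manip.camera("wrist"); K=cal("wrist"); im=manip.camera("wrist"); o=manip.get_obs(); print(o["position"],o["ee_rot"],o["grasp_force"])
cv2.imwrite("pics/w4.png",im); np.savez("K4.npz",a=np.array(K[:4]),T=K[4],p=o["position"],q=o["ee_rot"])
manip.camera("side"); s=manip.camera("side"); cv2.imwrite("pics/s4.png",s)
for n,P in dict(seat=(.574,.078,.068),tip=(.644,.088,.144)).items(): print(n,proj(K,P).round(0))
for d in manip.masks_of("loupe","side"): print(d["conf"],d["centre"])
E
```

```text
clock: 9.75
position: [0.4772, 0.2241, 0.3005]
ee_rot: [0.122, 0.992, 0.001, 0.001]
ft_force: [1.6, -0.1, -1.3]
grip_width: 0.163
grasp_force: 58.9
clock: 10.05
position: [0.4768, 0.2263, 0.2985]
ee_rot: [0.122, 0.993, 0.0, 0.0]
ft_force: [0.0, 0.7, -1.7]
grip_width: 0.167
grasp_force: 59.0
[0.47684553 0.22652173 0.29808942] [ 1.21689963e-01  9.92568150e-01  5.36993973e-05 -1.34798793e-04] 58.98577094078064
seat [178. 364.]
tip [188. 504.]
0.68 [316.3, 154.6]
0.5 [364.6, 200.1]
```

View pics/w4.png

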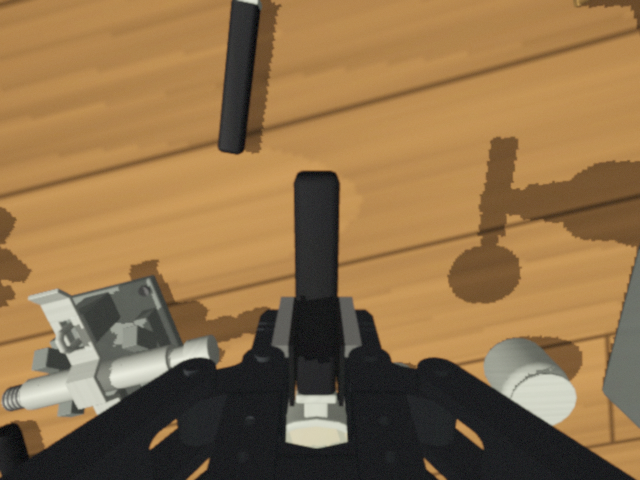

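```bash
python3 - <<'E'
from h import *
from scipy.spatial.transform import Rotation as R
z=np.load("K4.npz"); K4=(*z["a"],z["T"])
def M(p,q): m=np.eye(4); m[:3,:3]=R.from_quat(q).as_matrix(); m[:3,3]=p; return m
H=z["T"]@M(z["p"],z["q"]); q=np.array([.0172,1,0,0]); q/=np.linalg.norm(q)
K1=(*z["a"],H@np.linalg.inv(M([.6453,.0047,.2522],q)))
T,S=cal("top"),cal("side"); np.save("H.npy",H)
print("seat views at z=.058", onz(T,(315,206.3),.058).round(4),onz(K1,(434,118.5),.058).round(4),onz(K4,(176,354),.058).round(4), onz(S,(346.5,230),.058).round(4))
print("tip",tri([(T,(309.5,168.5)),(S,(372,197.8)),(K1,(490,271))]),tri([(S,(372,197.8)),(K1,(490,271))]),tri([(T,(309.5,168.5)),(K1,(490,271))]))
L=z["p"]+R.from_quat(z["q"]).apply([-.072,.0008,.0725]); print("lens pred",L.round(4),proj(K4,L).round(0),proj(S,L).round(0))
s=cv2.imread("pics/s4.png"); a=crop(s,285,130,60,75,6.6); b=crop(s,335,180,60,75,6.6)
cv2.imwrite("pics/s4c.png",np.hstack([a,b]))
E
```

```text
seat views at z=.058 [0.5739 0.0782 0.058 ] [0.573  0.0813 0.058 ] [0.5695 0.0743 0.058 ] [0.5747 0.0808 0.058 ]
tip (array([0.64325973, 0.0879285 , 0.14376825]), [1.2, 2.5, 1.3]) (array([0.64396485, 0.08800261, 0.14356823]), [1.9, 1.9]) (array([0.64230133, 0.08828638, 0.14279586]), [0.0, 0.0])
lens pred [0.5469 0.2099 0.2256] [319. 462.] [320. 153.]
```

View pics/s4c.png

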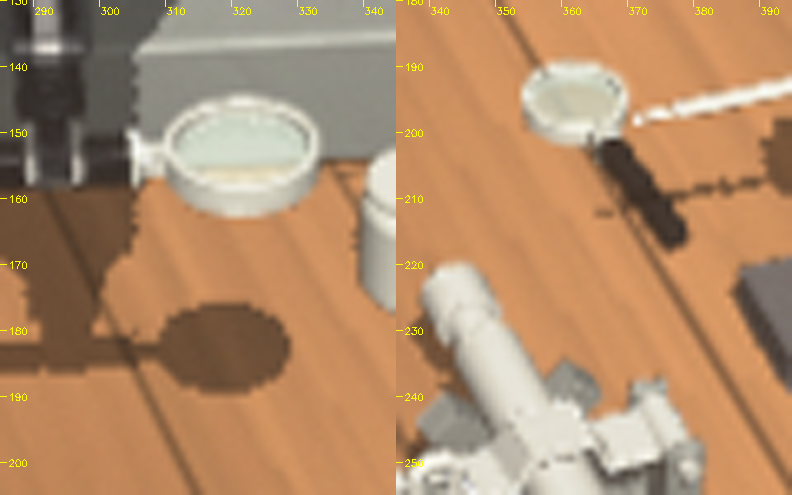

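The side crop shows the rim centred at (320,153.5) and level, as predicted at (320,153). The seat is at about (0.573, 0.078) and the pointer tip at about (0.643, 0.088, 0.1435).

```bash
python3 -m jog '[{"grip":1,"slide":[-1.4,-3,0],"yaw":0},{"grip":1,"slide":[-1.4,-3,0],"yaw":0},{"grip":1,"slide":[-1.4,-3,0],"yaw":0},{"grip":1,"slide":[-1.5,-3.1,0],"yaw":0},{"grip":1,"slide":[0,0,2.5],"yaw":0},{"grip":1,"slide":[0,0,2.5],"yaw":0},{"grip":1,"slide":[0,0,2],"yaw":0},{"grip":1,"slide":[0,0,1],"yaw":0}]'; python3 -m jog '[{"grip":1,"slide":[0,0,0],"yaw":0},{"grip":1,"slide":[0,0,0],"yaw":0},{"grip":1,"slide":[0,0,0],"yaw":0},{"grip":1,"slide":[0,0,0],"yaw":0}]'; python3 - <<'E'
from h import *
from scipy.spatial.transform import Rotation as R
manip.camera("top"); t=manip.camera("top"); s=manip.camera("side"); o=manip.get_obs(); p,q=o["position"],o["ee_rot"]
L=p+R.from_quat(q).apply([-.072,.0008,.0725]); T,S=cal("top"),cal("side")
print("lens",L.round(4),"tool err cm",(R.from_quat(q).inv().apply(np.array([.573,.078,.1435])-L)*100).round(2), "proj top",proj(T,L).round(1),"side",proj(S,L).round(1),R.from_quat(q).as_matrix()[:,2],o["joint_velocities"].round(3) if hasattr(o["joint_velocities"],"round") else "")
print("want side",proj(S,[.573,.078,.1435]).round(1),"top",proj(T,[.573,.078,.1435]).round(1))
cv2.imwrite("pics/fin.png",np.hstack([crop(t,280,150,70,100,5.6)[:560],crop(s,320,165,72,100,5.6)[:560]]))
E
```

```text
clock: 11.1
position: [0.5023, 0.0942, 0.2163]
ee_rot: [0.122, 0.992, -0.001, -0.001]
ft_force: [-0.7, 0.1, 0.1]
grip_width: 0.165
grasp_force: 59.0
clock: 11.5
position: [0.5034, 0.0943, 0.2191]
ee_rot: [0.123, 0.992, 0.0, 0.001]
ft_force: [0.6, 0.4, -1.6]
grip_width: 0.161
grasp_force: 59.0
lens [0.5732 0.0775 0.1461] tool err cm [0.03 0.05 0.26] proj top [313.7 200.4] side [347.1 205.7] [ 6.36640270e-04  3.54472643e-04 -9.99999735e-01] [ 0.     0.001 -0.001  0.003  0.    -0.002 -0.001]
want side [346.9 206.4] top [313.5 200.7]
```

View pics/fin.png

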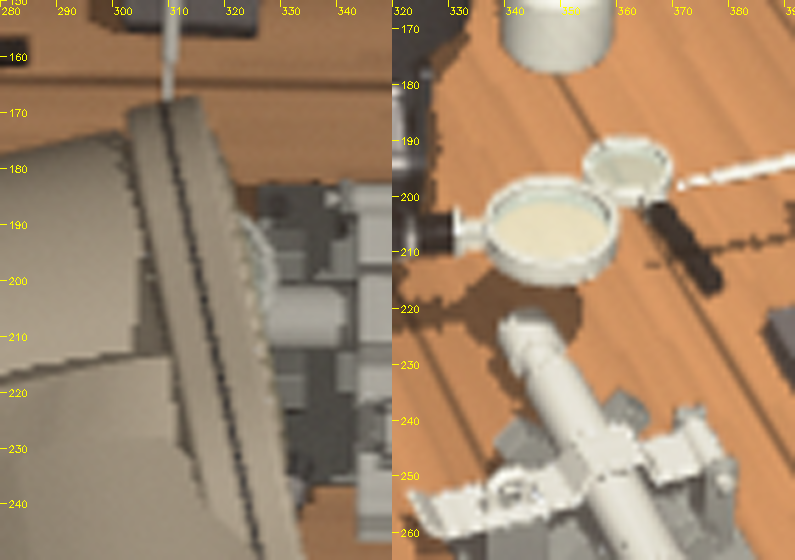

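The side picture shows the rim level and centred at (348,206), over the groove at (347,229). I make a small height trim and then hand in.

```bash
python3 -m jog '[{"grip":1,"slide":[0,0.1,0.25],"yaw":0},{"grip":1,"slide":[0,0,0],"yaw":0},{"grip":1,"slide":[0,0,0],"yaw":0},{"grip":1,"slide":[0,0,0],"yaw":0},{"grip":1,"slide":[0,0,0],"yaw":0},{"grip":1,"slide":[0,0,0],"yaw":0},{"grip":1,"slide":[0,0,0],"yaw":0},{"grip":1,"slide":[0,0,0],"yaw":0}]'; python3 - <<'E'
from h import *
from scipy.spatial.transform import Rotation as R
o=manip.get_obs(); L=o["position"]+R.from_quat(o["ee_rot"]).apply([-.072,.0008,.0725]); print(L.round(4),o["grasp_force"])
ok=np.linalg.norm(L[:2]-[.573,.079])<.004 and abs(L[2]-.1435)<.003
print(ok, manip.hand_in() if ok else None)
E
```

```text
clock: 12.45
position: [0.5032, 0.0951, 0.2156]
ee_rot: [0.123, 0.992, 0.0, -0.0]
ft_force: [0.5, 0.2, -1.1]
grip_width: 0.17
grasp_force: 59.0
[0.5732 0.0784 0.1431] 59.03594791889191
the job is handed in; nothing more can be done
True None
```

I handed the job in at about 12.5 s. The strap is home over the staple, and the magnifier is held level, with its lens within about 1 mm of my estimates of the groove's middle and the pointer's height; no verdict came back.

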